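Hang the screening covers nested on the bench hook

TASK

Hang the three steel screening covers one at a time on the hook of the stand, the large one first, then the medium and then the small, letting go of each before the next. Slide each one back along the hook until it bears on the stand or on the cover before it, so that the trays nest inside one another, and leave them hanging straight by their slots, open side outwards. Do not ram them against the stand and do not disturb the bottle, meter or screwdriver.

Things in the scene. Friction and masses are not known exactly. Their poses are not given: they have to be found in the camera images.
- cover_large: large cover: bare steel tray standing on its bottom wall, about 0.35 kg. Plate 132 mm wide, 4 thick; walls 3 thick, 40 deep at left, right and bottom on the open (-x) side. Shoulder 130 mm up; above it a flat neck 36 mm wide (y), 4 thick, up to 185 mm: grip it by its side edges. Origin: underside, middle of the plate's back face; x out of the back, y along the width, z up
- cover_medium: medium cover: bare steel tray standing on its bottom wall, about 0.28 kg. Plate 114 mm wide, 4 thick; walls 3 thick, 40 deep at left, right and bottom on the open (-x) side. Shoulder 120 mm up; above it a flat neck 42 mm wide (y), 4 thick, up to 175 mm: grip it by its side edges. Origin: underside, middle of the plate's back face; x out of the back, y along the width, z up
- cover_small: small cover: bare steel tray standing on its bottom wall, about 0.22 kg. Plate 96 mm wide, 4 thick; walls 3 thick, 40 deep at left, right and bottom on the open (-x) side. Shoulder 110 mm up; above it a flat neck 48 mm wide (y), 4 thick, up to 165 mm: grip it by its side edges. Origin: underside, middle of the plate's back face; x out of the back, y along the width, z up
- slot_large (a point): centre of the large cover's hanging slot, 122 mm above its underside, at mid thickness of the plate (2 mm in front of the back face). The slot goes right through, 16 mm wide (y) and 28 mm tall (z); the neck is solid from 14 mm above this point. To pass the hook's bent end this point must be about 6 mm above the level bar's centreline; hung, it is 10 mm below it
- slot_medium (a point): centre of the medium cover's hanging slot, 112 mm above its underside, at mid thickness of the plate (2 mm in front of the back face). The slot goes right through, 16 mm wide (y) and 28 mm tall (z); the neck is solid from 14 mm above this point. To pass the hook's bent end this point must be about 6 mm above the level bar's centreline; hung, it is 10 mm below it
- slot_small (a point): centre of the small cover's hanging slot, 102 mm above its underside, at mid thickness of the plate (2 mm in front of the back face). The slot goes right through, 16 mm wide (y) and 28 mm tall (z); the neck is solid from 14 mm above this point. To pass the hook's bent end this point must be about 6 mm above the level bar's centreline; hung, it is 10 mm below it
- stand: fixed hook stand: dark foot 160 x 140 x 14 mm (x from -65 to 95 mm), grey back panel 80 mm wide up to 160 mm height, light metal post 30 mm wide up to 226 mm; the front faces of panel and post are the plane x = 0, against which the large cover's back bears; each further plate bears on the one before, 4 mm in front. Origin on the bench, middle of that plane; x to the back, y along the width, z up
- hook_root (a point): point of the stand's front plane 200 mm above the bench, y = 0. A rigid dark steel hook 8 mm thick is clamped to the post by eye: its level bar's centreline starts at this point or up to 15 mm above or below it: not measured, to be seen or felt (as by closed fingertips, side by side along the bar, lowered onto it). It runs level 62 mm towards -x, then bends up, ending at x = -76 mm, 12 mm higher
- bottle: small white spray-cleaner bottle, 48 mm wide, 130 mm tall, standing; origin at the middle of its underside; bystander
- meter: black hand multimeter lying on its back, 160 x 78 x 43 mm; origin at the middle of its underside; bystander
- screwdriver: red-handled screwdriver lying on the bench, 190 mm long; bystander
Things that resemble listed ones, but are neither listed nor needed, are in the scene too. Leave any blue or pink look-alike of the cover_large alone.

How it is judged:
By the outcome, as a careful person would: the job done as asked, in the order asked, and still so for the second after the job is handed in, with the robot touching nothing.
It also fails if it takes over 72 s, if anything falls off the work surface, if the arm or the gripper's body presses on something with over 40 N, if the wrist force passes 120 N, or if a joint passes its speed limit or range.

ROBOT

A 6-joint arm with a two-finger parallel gripper is mounted at the origin on the work surface. World frame = base frame: x ahead of the robot, y to its left, z up, the work surface at z = 0. Lengths are in mm, angles in rad, forces in N, time in s.
With the tool pointing down it reaches from about 250 to 775 mm from the base axis. Payload 8.9 kg.
Tool frame: the origin (TCP) lies where the fingers leave the gripper's body, on its centre line; the fingertips stand 73 mm ahead of it and the grasp point (between the pads) lies 54 mm ahead of it; z points along the fingers, x is the direction in which the jaws open and shut, and the axes are right-handed (so a half turn about z gives the same grasp; the last joint's range is limited). The gripper opens to 85 mm and grips with 20 to 120 N. Pads are 22 mm wide; open, the fingers measure 114 mm over their backs; the gripper's body (76 mm by 85 mm) begins 54 mm behind the grasp point. The pads swing forward as they close: fully open they stand 13 mm farther back than shut.
Start: joints at [-1.293, 0.291, -0.153, 1.127, 0, 1.431], TCP at [212.541, -480.053, 303.905] pointing down, gripper open.
Joint ranges: [-2.52, 2.52], [-0.91, 1.74], [-1.3, 1.37], [-1.96, 2.02], [-1.52, 1.47], [-3.14, 3.14]. Speed limits (rad/s): [2.22, 2.22, 2.79, 3.14, 3.14, 3.14].

INTERFACE

Orientations are given as a unit quaternion [x, y, z, w].
In Python, from workcell import sensors, eyes, order, nets gives the robot as it stands. The module is installed in compiled form; this text tells all that it offers.
- The arm moves only by the shell command python3 -m creep 'ROWS' [FORCE]. ROWS is JSON, one flat list of numbers, 5 for each row, row after row: the finger opening in m, from 0 to 0.0854, then the shift along the world's x, y, z in m, then the turn about the world's z in rad. In form: [grip, dx, dy, dz, turn, grip, dx, dy, dz, turn, ...]. A call has exactly 8 rows; each row shifts and turns the commanded pose from where the row before left it; what a row does not reach is not made up. A row lasts 1/10 s, in which the tool goes at most 50 mm and 8.59 degrees, less where a joint would pass 70% of its speed; a pose out of reach is approached as far as the arm can. A call is refused whole if a number of a shift passes 0.05 or a number of a turn 0.15, either way. A call with a gripper value outside its range is refused whole. The fingers move at their own pace and stop on an object; FORCE is the grip in N (left out, the last holds). Time passes only in rows, so rows that do not move let the fingers close, or fill a call up. It gives the time, the measured TCP pose, the force and the opening at its end, in the units of the state.
- sensors.read_state(): the state, without advancing time (a new reading comes with each control period).
- eyes.grab_frame(name): name is "scene" or "top" or "wrist"; returns the picture (384x512x3 uint8, red, green, blue); there is no depth.
- eyes.camera_params(name): a dict with "fx", "fy", "cx", "cy" (pixels), "rvec" (rotation vector, rad) and "tvec" (3), from world to camera coordinates, as OpenCV has them. Camera axes: x right, y down, z forward; pixel columns grow to the right and rows downward; lengths in mm; the calibration is good to about 2 mm. A picture is of the moment at which its call begins: read the wrist's pose just before it. camera_params takes no time and is no camera call; for the wrist camera it gives the pose at the moment of the call.
- order.close_job(): hands the job in, once; it reports no verdict.
Trained networks look in the newest picture that a camera, given by its name, has taken for a name from the list of things; names that differ only in an ending like _2 or _b are one class to them, and where a whole thing is asked for, a point or a joint stands for the part that bears it (a point fixed in the world has none). Each returns a list of dicts, best first, with "p" (0 to 1); they miss things now and then, are a little off and sometimes report something else, mostly with a low value. They report only what shows in the picture. A call takes as long as a camera call. They do not tell look-alikes from the thing itself.
- nets.masks_of(camera, query): "mask" (384x512 bool, what is visible of it) and "location" ([column, row] in pixels, amid what is visible of it).
The state is a dict: "time": time; "qpos": joint angles; "dq": joint speeds; "tau": joint torques, N m; "tcp_pos": TCP position; "eef_rot": TCP orientation; "force": force on the tool from outside, world axes, zero at the start; "ft_torque": the same for the moment, N m; "grip_width": finger opening in mm.
Only numpy, scipy, OpenCV 4.12 (cv2) and the standard library are available. Lean on these libraries where they do the work, as an engineer would, in place of code of your own. Each camera call takes 0.05 s, during which the arm holds its last target. There are 200 camera calls.

## Working session

There is one attempt and no reset: what is moved stays moved. The work goes in short steps, Python scripts to look and compute and a shell command to move; the robot and the scene stay as the last step left them, time stands still between calls to the robot, and variables do not carry over. Pictures are saved under pics/ and viewed, about 8 in all and at most 12, crops included, and the job is handed in when it is done.

```bash
mkdir -p pics
python3 - <<'E'
from workcell import sensors, eyes, nets
import cv2, numpy as np
s=sensors.read_state(); print(s)
for c in ["scene","top"]:
    im=eyes.grab_frame(c); cv2.imwrite(f"pics/{c}0.png",im[:,:,::-1])
    p=eyes.camera_params(c); print(c,p)
    for q in ["cover_large","cover_medium","cover_small","stand","bottle","meter","screwdriver"]:
        for d in nets.masks_of(c,q)[:4]:
            ys,xs=np.where(d["mask"]); print(c,q,round(d["p"],2),np.round(d["location"]),xs.min(),xs.max(),ys.min(),ys.max())
a=cv2.imread("pics/scene0.png");b=cv2.imread("pics/top0.png")
E
```

```text
{'time': 0.0, 'qpos': array([-1.29332483e+00,  2.91279813e-01, -1.54084348e-01,  1.12668659e+00,
        4.46001748e-06,  1.43152738e+00]), 'dq': array([ 0.00037747, -0.00017706,  0.00178424,  0.00102005,  0.00163591,
        0.00101171]), 'tau': array([ 1.99171962e-03, -5.37146616e+01,  3.31366968e+01,  1.59556529e-02,
       -1.38668479e-04, -3.58988252e-07]), 'tcp_pos': array([ 212.44157702, -479.74785516,  303.34814582]), 'eef_rot': array([ 8.38087548e-01, -5.45535397e-01, -4.71605022e-04, -4.13506410e-04]), 'force': array([-0.46859403,  0.91591741,  0.41287252]), 'ft_torque': array([ 0.00329609, -0.04107544,  0.02077347]), 'grip_width': 85.38984550525637}
scene {'fx': 360.88669565593545, 'fy': 360.88669565593545, 'cx': 253.54545345791897, 'cy': 197.96656360268636, 'rvec': array([ 2.20620066,  0.82404984, -0.34012601]), 'tvec': array([-458.88636556,  -87.70026222, 1598.87508135])}
scene cover_large 0.91 [329. 162.] 312 344 139 182
scene cover_large 0.62 [298. 178.] 283 308 156 196
scene cover_large 0.62 [274. 132.] 260 288 114 149
scene cover_large 0.6 [276. 158.] 269 285 138 180
[... 428 characters left out ...]
14298492,  0.11905308]), 'tvec': array([  99.97985445,  544.20119779, 1332.69504792])}
top cover_large 0.89 [158. 232.] 131 180 219 245
top cover_large 0.68 [114. 272.] 94 131 249 292
top cover_large 0.58 [119. 172.] 93 145 158 187
top cover_large 0.55 [168. 195.] 145 192 183 201
top cover_medium 0.93 [361. 175.] 341 383 163 186
top cover_medium 0.61 [260. 164.] 235 285 138 191
top cover_small 0.77 [376. 236.] 357 396 225 242
top stand 0.76 [261. 162.] 233 285 137 192
top bottle 0.54 [310. 120.] 302 317 112 131
top bottle 0.42 [256. 165.] 235 285 137 192
top meter 0.74 [192. 145.] 173 204 120 168
top screwdriver 0.6 [243. 247.] 230 254 209 262
top screwdriver 0.43 [168. 195.] 144 192 182 201
```

View pics/scene0.png

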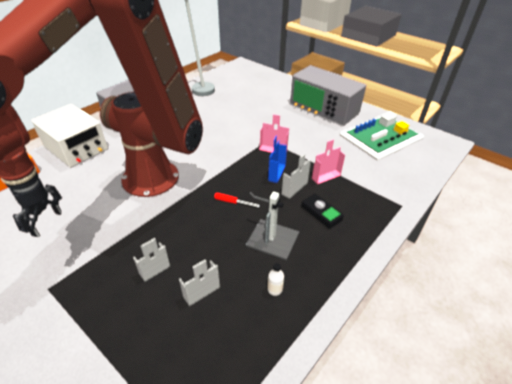

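View pics/top0.png

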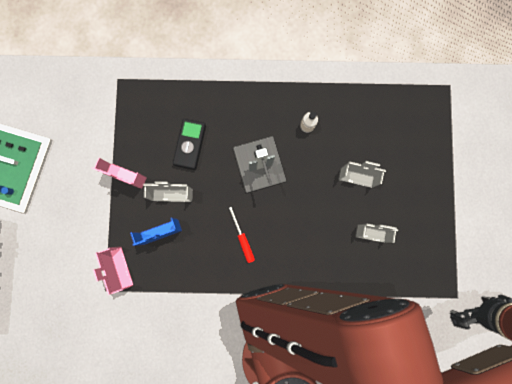

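The steel covers are: large at scene (297,178) / top (168,195), medium at scene (201,284) / top (361,175), small at scene (153,260) / top (376,236). The stand is at top (261,162) and its hook points towards the robot. The pink and blue ones are decoys. Next I'll triangulate and zoom.

```bash
cat > h.py <<'E'
import numpy as np, cv2
from workcell import sensors, eyes, nets
def P(c):
    p=eyes.camera_params(c) if isinstance(c,str) else c
    K=np.array([[p["fx"],0,p["cx"]],[0,p["fy"],p["cy"]],[0,0,1]]); R=cv2.Rodrigues(p["rvec"])[0]
    return K,R,np.asarray(p["tvec"]).reshape(3,1)
def proj(c,X):
    K,R,t=P(c); x=K@(R@np.atleast_2d(X).T+t); return (x[:2]/x[2]).T
def ray(c,uv):
    K,R,t=P(c); d=R.T@np.linalg.inv(K)@np.array([uv[0],uv[1],1.]); return (-R.T@t).ravel(),d/np.linalg.norm(d)
def atz(c,uv,z):
    o,d=ray(c,uv); return o+d*(z-o[2])/d[2]
def tri(*obs):
    A=np.zeros((3,3));b=np.zeros(3)
    for c,uv in obs:
        o,d=ray(c,uv);M=np.eye(3)-np.outer(d,d);A+=M;b+=M@o
    X=np.linalg.solve(A,b); return X,[np.round(proj(c,X)[0]-uv,1) for c,uv in obs]
E
python3 - <<'E'
from h import *
a=cv2.imread("pics/scene0.png");b=cv2.imread("pics/top0.png")
for n,s,t in [("L",(298,178),(168,195)),("M",(201,284),(361,175)),("S",(153,260),(376,236)),("stand",(272,235),(261,162)),("bottle",(275,278),(310,120)),("meter",(322,212),(190,145))]:
    print(n,np.round(tri(("scene",s),("top",t))[0]),"ground",np.round(atz("top",t,60)))
f=lambda im,u,v:cv2.resize(im[v-32:v+32,u-32:u+32],(266,266),interpolation=cv2.INTER_CUBIC)
g=np.vstack([np.hstack([f(a,297,175),f(a,201,284),f(a,153,260)]),np.hstack([f(b,168,195),f(b,361,175),f(b,376,236)])])
cv2.imwrite("pics/crop1.png",g)
E
```

```text
L [521. 376.  53.] ground [515. 370.  60.]
M [ 595. -249.   52.] ground [ 591. -249.   60.]
S [ 401. -292.   51.] ground [ 397. -294.   60.]
stand [632.  73.  37.] ground [628.  74.  60.]
bottle [767. -83.  69.] ground [770. -84.  60.]
meter [692. 314.  11.] ground [679. 305.  60.]
```

View pics/crop1.png

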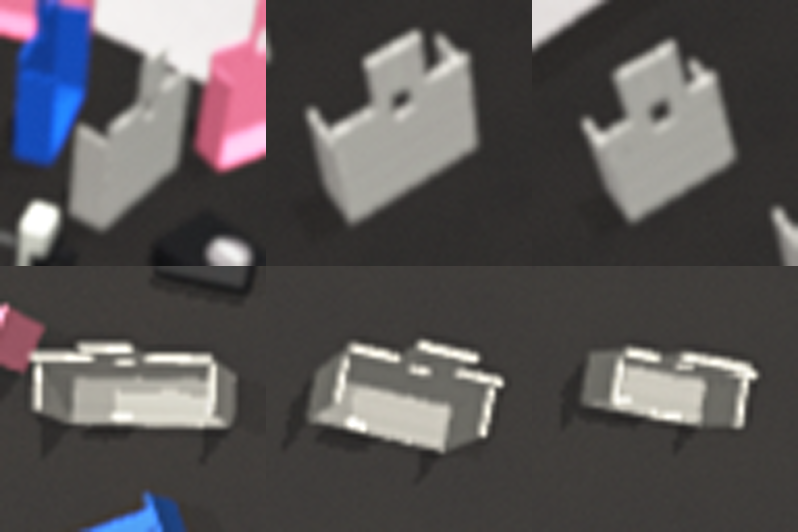

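All three have the back facing +x and the open side facing the robot. I'll move across, squaring the jaws to y on the way, and take a wrist look near the stand.

```bash
python3 -m creep '[0.085,0.018,0.046,0,-0.14, 0.085,0.018,0.046,0,-0.14, 0.085,0.018,0.046,0,-0.14, 0.085,0.018,0.046,0,0, 0.085,0.018,0.046,0,0, 0.085,0.018,0.046,0,0, 0.085,0.018,0.046,0,0, 0.085,0.018,0.046,0,0]'
python3 -m creep '[0.085,0.014,0.046,0.01,0, 0.085,0.014,0.046,0.01,0, 0.085,0.014,0.046,0.01,0,0.085,0,0.03,0.01,0,0.085,0,0,0.01,0,0.085,0,0,0,0,0.085,0,0,0,0,0.085,0,0,0,0]'
python3 - <<'E'
from h import *
im=eyes.grab_frame("wrist"); cv2.imwrite("pics/w1.png",im[:,:,::-1])
p=eyes.camera_params("wrist"); K,R,t=P(p); print(p,"cam pos",(-R.T@t).ravel(),"fwd",R[2],"right",R[0])
print(sensors.read_state()["tcp_pos"])
cr=lambda u0,v0,pts:[(u0-32+x/4.156,v0-32+y/4.156) for x,y in pts]
for n,pts,z in [("L",cr(168,195,[(35,91),(213,91)]),130),("M",cr(361,175,[(350-266,345-266),(500-266,380-266)]),120),("S",cr(376,236,[(625-532,350-266),(757-532,372-266)]),110)]:
    A=[atz("top",q,z) for q in pts]; d=A[0]-A[1]; print(n,np.round(A,0),"len",np.linalg.norm(d),"yaw deg",np.degrees(np.arctan2(-d[0],d[1])))
E
```

```text
time: 1.6
tcp_pos: [356.7, -110.7, 304.2]
eef_rot: [-0.706, 0.708, -0.001, 0.0]
force: [1.3, -0.7, -0.2]
grip_width: 85.2
time: 2.4
tcp_pos: [398.2, 54.5, 353.5]
eef_rot: [-0.706, 0.708, 0.0, -0.0]
force: [0.6, -0.6, -0.2]
grip_width: 85.0
{'fx': 264.5516105591429, 'fy': 264.5516105591429, 'cx': 260.60873712117353, 'cy': 194.5104290706537, 'rvec': array([-2.07261045,  2.07624024,  0.28758928]), 'tvec': array([ 55.47764334, 334.43442575, 534.43373033])} cam pos [467.11115251  54.54934762 423.52698383] fwd [-2.71594482e-01  7.02694311e-04 -9.62411525e-01] right [-1.78126184e-03 -9.99998388e-01 -2.27462250e-04]
[398.18254247  54.53010473 353.44753868]
L [[538. 429. 130.]
 [541. 299. 130.]] len 130.28654940227761 yaw deg 1.077013839520717
M [[ 622. -197.  120.]
 [ 598. -308.  120.]] len 113.44382807257008 yaw deg -12.313429697067866
S [[ 432. -250.  110.]
 [ 418. -347.  110.]] len 97.78699235586996 yaw deg -8.403254978882782
```

View pics/w1.png

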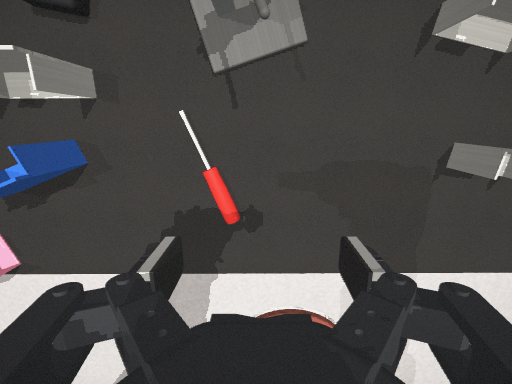

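The covers measure right in the top view (130/113/98 mm), at yaws of about +1°, −12° and −8°. The wrist view shows the stand's foot front edge from (213,73) to (306,41). Next is a close look at the stand and hook from two places.

```bash
python3 -m creep '[0.085,0.04,0.01,0,0, 0.085,0.04,0.01,0,0, 0.085,0.036,0.0,0,0, 0.085,0,0,0,0, 0.085,0,0,0,0, 0.085,0,0,0,0, 0.085,0,0,0,0, 0.085,0,0,0,0]' | grep tcp
cat > snap.py <<'E'
from h import *; import sys, pickle
n=sys.argv[1]; p=eyes.camera_params("wrist"); im=eyes.grab_frame("wrist"); cv2.imwrite(f"pics/{n}.png",im[:,:,::-1]); pickle.dump(p,open(f"pics/{n}.pkl","wb"))
E
python3 snap.py w2
python3 -m creep '[0.085,0,0.048,0,0, 0.085,0,0.048,0,0, 0.085,0,0.034,0,0, 0.085,0,0,0,0, 0.085,0,0,0,0, 0.085,0,0,0,0, 0.085,0,0,0,0, 0.085,0,0,0,0]' | grep tcp
python3 snap.py w3
python3 -c "
import cv2,numpy as np
a=cv2.imread('pics/w2.png');b=cv2.imread('pics/w3.png')
a=a[0:280,120:400];b=b[0:280,230:510]
cv2.imwrite('pics/c2.png',np.hstack([cv2.resize(x,(400,400),interpolation=cv2.INTER_CUBIC) for x in(a,b)]))"
```

```text
tcp_pos: [513.8, 73.2, 354.3]
tcp_pos: [518.7, 135.7, 353.9]
```

View pics/c2.png

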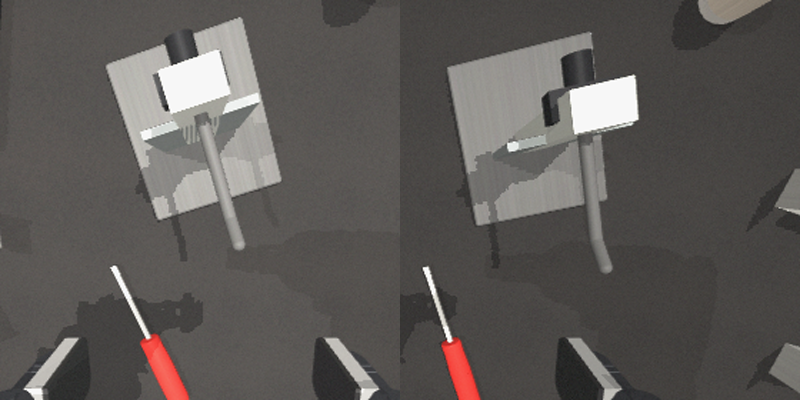

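In the wrist crops the post top, panel, foot corners and the hook tip, (239,245) left and (606,268) right, are all clear. I'll fit the stand pose and hook height to them.

```bash
cat > fit.py <<'E'
from h import *; import pickle
from scipy.optimize import least_squares
p2=pickle.load(open("pics/w2.pkl","rb"));p3=pickle.load(open("pics/w3.pkl","rb"))
m2=lambda x,y:(120+.7*x,.7*y); m3=lambda x,y:(230+.7*(x-400),.7*y)
O=[(p2,m2(107,66),(95,70,14),0),(p2,m2(241,18),(95,-70,14),0),(p2,m2(281,181),(-65,-70,14),0),(p2,m2(160,220),(-65,70,14),0),
(p2,m2(166,111),(0,15,226),0),(p2,m2(230,92),(0,-15,226),0),(p2,m2(142,139),(0,40,160),0),(p2,m2(260,102),(0,-40,160),0),
(p3,m3(447,67),(95,70,14),0),(p3,m3(591,33),(95,-70,14),0),(p3,m3(477,225),(-65,70,14),0),
(p3,m3(571,136),(0,15,226),0),(p3,m3(638,121),(0,-15,226),0),(p3,m3(509,150),(0,40,160),0),
(p2,m2(239,246),(-76,0,212),1),(p3,m3(606,270),(-76,0,212),1),(p2,m2(230,217),(-62,0,200),1),(p3,m3(596,240),(-62,0,200),1),(p2,m2(203,122),(0,0,200),1),(p3,m3(586,138),(0,0,200),1)]
def W(q,X,k):
    x,y,a,h=q; return np.array([x+X[0]*np.cos(a)-X[1]*np.sin(a),y+X[0]*np.sin(a)+X[1]*np.cos(a),X[2]+(h if k else 0)])
f=lambda q:np.concatenate([proj(c,W(q,X,k))[0]-uv for c,uv,X,k in O])
r=least_squares(f,[632,73,.3,0],loss="soft_l1")
print(r.x,np.degrees(r.x[2]),np.sqrt(np.diag(np.linalg.inv(r.jac.T@r.jac)))); print(np.round(f(r.x).reshape(-1,2),1).tolist())
for n,X,k in [("root",(0,0,200),1),("tip",(-76,0,212),1)]: print(n,W(r.x,X,k))
E
python3 fit.py
```

```text
[ 6.13911735e+02  7.41872397e+01  3.02808456e-01 -6.51370142e+00] 17.34964650857858 [0.33622939 0.31753631 0.00552592 1.8884185 ]
[[-2.5, -1.6], [0.8, -2.4], [1.2, 0.5], [-2.1, 0.8], [3.3, 2.4], [0.0, 1.7], [0.5, 1.5], [0.0, 0.1], [-1.1, -0.6], [0.7, -2.4], [-1.0, 1.4], [2.0, -0.7], [-0.0, -0.1], [-0.8, 1.9], [-0.2, -0.8], [-0.2, -1.1], [0.4, 1.7], [0.3, 1.0], [-1.8, -5.3], [-0.7, -2.5]]
root [613.91173458  74.1872397  193.48629858]
tip [541.36952427  51.52388331 205.48629858]
```

```bash
python3 -m creep '[0,0.022,-0.024,0,0.1, 0,0.022,-0.024,0,0.1, 0,0.022,-0.022,0,0.102, 0,0,0,-0.02,0, 0,0,0,-0.02,0, 0,0,0,-0.02,0, 0,0,0,0,0, 0,0,0,0,0]' 60
python3 -m creep '[0,0,0,-0.004,0, 0,0,0,-0.004,0, 0,0,0,-0.002,0, 0,0,0,-0.002,0, 0,0,0,-0.002,0, 0,0,0,-0.002,0, 0,0,0,0,0, 0,0,0,0,0]'
```

```text
time: 4.95
tcp_pos: [584.7, 66.0, 294.2]
eef_rot: [0.832, -0.554, -0.024, -0.015]
force: [0.3, -0.3, -0.2]
grip_width: -0.0
time: 5.75
tcp_pos: [584.8, 66.1, 277.8]
eef_rot: [0.832, -0.554, -0.024, -0.015]
force: [0.1, 0.3, 0.3]
grip_width: -0.1
```

Run:
```python
from h import *
s=sensors.read_state(); print(s["qpos"],s["tcp_pos"],s["eef_rot"],s["tau"],s["force"])
from scipy.spatial.transform import Rotation as R
print(R.from_quat(s["eef_rot"]).as_matrix())
print([x for x in eyes.camera_params("wrist").items() if x[0]=="rvec"])
```

```text
[-3.35101818e-02  4.40172648e-01 -2.10487984e-03  1.15279545e+00
  5.09061377e-02  2.71091923e+00] [584.76633226  66.13744788 277.81575482] [ 0.83220552 -0.55375005 -0.02369683 -0.01527482] [ 3.76386743e-04 -6.32713723e+01  3.27841723e+01  2.51016906e-01
  2.22752569e-01 -2.84348067e-05] [0.05737011 0.28389657 0.33141322]
[[ 3.85598684e-01 -9.22391623e-01 -2.25243923e-02]
 [-9.20943764e-01 -3.86255123e-01  5.16678161e-02]
 [-5.63581227e-02  8.20656693e-04 -9.98410281e-01]]
[('rvec', array([-2.44677073,  1.61100141,  0.29379254]))]
```

The tool has picked up a 3° tilt: joint 6 ran into its +3.14 limit near the stand, and the unreached part was not made up. I'll finish feeling the bar first, then fix the tilt by turning the other way round.

```bash
f='force|tcp'; python3 -m creep '[0,0.0015,-0.005,0,0, 0,0,0,-0.001,0, 0,0,0,-0.001,0, 0,0,0,-0.001,0, 0,0,0,-0.001,0, 0,0,0,-0.001,0, 0,0,0,0,0, 0,0,0,0,0]'|grep -E $f
python3 -m creep '[0,0,0,-0.001,0, 0,0,0,-0.001,0, 0,0,0,-0.001,0, 0,0,0,0,0, 0,0,0,0,0, 0,0,0,0,0, 0,0,0,0,0, 0,0,0,0,0]'|grep -E $f
```

```text
tcp_pos: [586.2, 61.2, 272.8]
force: [-1.1, 0.1, 0.2]
tcp_pos: [586.3, 61.1, 269.9]
force: [0.0, -0.2, -0.3]
```

Still free, with the tip at about 197. I'll go on down in small steps.

```bash
f='force|tcp'; for i in 1; do python3 -m creep '[0,0,0,-0.001,0, 0,0,0,-0.001,0, 0,0,0,-0.001,0, 0,0,0,0,0, 0,0,0,0,0, 0,0,0,0,0, 0,0,0,0,0, 0,0,0,0,0]'|grep -E $f; done; python3 snap.py w4
python3 - <<'E'
import cv2
a=cv2.imread('pics/w4.png'); cv2.imwrite('pics/w4c.png',cv2.resize(a[:,100:420],(640,768))[0:600])
E
```

```text
tcp_pos: [586.3, 61.1, 268.3]
force: [-3.7, -1.5, 14.1]
```

View pics/w4c.png

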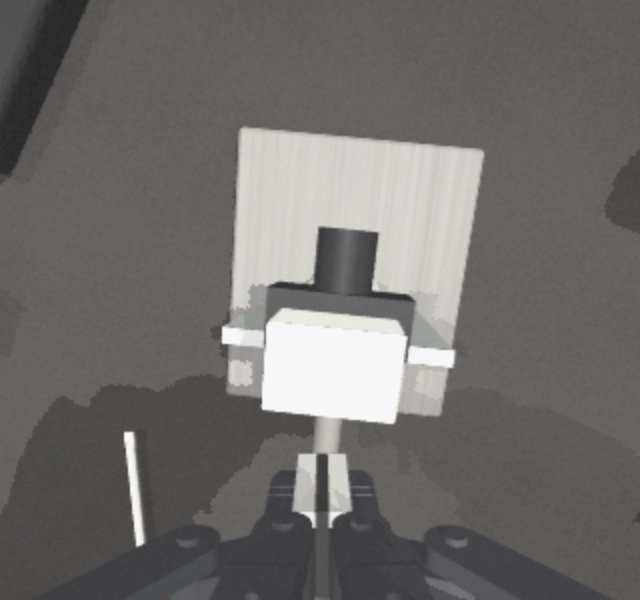

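Contact at a TCP height of 268.5, so the bar top is at about 195.3 and its centreline at z≈191.5 (vision gave 193.5). I'll lift and turn the long way so that joint 6's other limit takes the tilt back out.

```bash
T='0.085,0,0,0,0.149'; python3 -m creep '[0.04,0,0,0.03,0, 0.085,-0.01,0,0.04,0, 0.085,-0.01,0,0.03,0.149, 0.085,-0.01,0,0,0.149, 0.085,-0.01,0,0,0.149, 0.085,-0.01,0,0,0.149, 0.085,0,0,0,0.149, 0.085,0,0,0,0.149]'|grep tcp
python3 -m creep '[0.085,0,0,0,0.149,0.085,0,0,0,0.149,0.085,0,0,0,0.149,0.085,0,0,0,0.149,0.085,0,0,0,0.149,0.085,0,0,0,0.149,0.085,0,0,0,0.149,0.085,0,0,0,0.149]'|grep tcp
python3 -m creep '[0.085,0,0,0,0.149,0.085,0,0,0,0.149,0.085,0,0,0,0.149,0.085,0,0,0,0.149,0.085,0,0,0,0.149,0.085,0,0,0,0.149,0.085,0,0,0,0.149,0.085,0,0,0,0.149]'|grep tcp
python3 -m creep '[0.085,0,0,0,0.149,0.085,0,0,0,0.149,0.085,0,0,0,0.149,0.085,0,0,0,0.149,0.085,0,0,0,0.149,0.085,0,0,0,0.149,0.085,0,0,0,0.149,0.085,0,0,0,0.149]'|grep tcp
python3 -m creep '[0.085,0,0,0,0.149,0.085,0,0,0,0.149,0.085,0,0,0,0.149,0.085,0,0,0,0.149,0.085,0,0,0,0.149,0.085,0,0,0,0.149,0.085,0,0,0,0.149,0.085,0,0,0,0]'|grep tcp
cat > st.py <<'E'
from h import *
from scipy.spatial.transform import Rotation as R
s=sensors.read_state(); M=R.from_quat(s["eef_rot"]).as_matrix()
print("t",s["time"],"q",np.round(s["qpos"],3),"tcp",np.round(s["tcp_pos"],1),"toolz",np.round(M[:,2],4),"yaw x",round(np.degrees(np.arctan2(M[1,0],M[0,0])),2),"jawz",round(M[2,0],4),"F",np.round(s["force"],1),"w",round(s["grip_width"],1))
E
python3 st.py
```

```text
tcp_pos: [536.0, 61.1, 366.9]
tcp_pos: [536.2, 61.2, 366.7]
tcp_pos: [536.2, 61.2, 366.8]
tcp_pos: [536.1, 61.1, 366.8]
tcp_pos: [536.3, 61.1, 366.7]
t 12.2 q [-0.047  0.278 -0.008  1.269  0.054 -2.817] tcp [536.3  61.1 366.7] toolz [ 0.0195  0.0528 -0.9984] yaw x -111.28 jawz -0.0563 F [ 0.4 -0.3 -0.5] w 84.9
```

```bash
python3 -m creep '[0.085,0,0,0,0.14,0.085,0,0,0,0.14,0.085,0,0,0,0.04,0.085,0,0,0,0.04,0.085,0,0,0,0.04,0.085,0,0,0,0.04,0.085,0,0,0,0,0.085,0,0,0,0]'|grep tcp; python3 st.py
```

```text
tcp_pos: [536.1, 93.4, 366.9]
t 13.0 q [ 0.024  0.301  0.026  1.296  0.031 -3.14 ] tcp [536.1  93.4 366.9] toolz [-0.0016  0.0305 -0.9995] yaw x -88.75 jawz -0.0306 F [ 0.2 -0.4  0.6] w 84.9
```

The tilt halved as predicted, so I'll continue.

```bash
python3 -m creep '[0.085,0,0,0,0.04,0.085,0,0,0,0.04,0.085,0,0,0,0.04,0.085,0,0,0,0.02,0.085,0,0,0,0,0.085,0,0,0,0,0.085,0,0,0,0,0.085,0,0,0,0]'|grep tcp; python3 st.py
```

```text
tcp_pos: [533.3, 130.4, 366.9]
t 13.8 q [ 0.107  0.313  0.043  1.302 -0.    -3.141] tcp [533.3 130.4 366.9] toolz [-1.1e-03 -5.0e-04 -1.0e+00] yaw x -83.94 jawz 0.0003 F [0.2 0.3 0.9] w 84.7
```

The tilt is gone. I'll put the jaws on the other half-turn (yaw about +91°), where joint 6 stays mid-range for everything, and travel over the large cover.

```bash
python3 -m creep '[0.085,0,0.04,0,-0.147,0.085,0,0.04,0,-0.147,0.085,0,0.04,0,-0.147,0.085,0,0.04,0,-0.147,0.085,0,0.04,0,-0.147,0.085,0,0.034,0,-0.147,0.085,0,0,0,-0.147,0.085,0,0,0,-0.147]'|grep tcp
python3 -m creep '[0.085,0,0,0,-0.147,0.085,0,0,0,-0.147,0.085,0,0,0,-0.147,0.085,0,0,0,-0.147,0.085,0,0,0,-0.147,0.085,0,0,0,-0.147,0.085,0,0,0,-0.147,0.085,0,0,0,-0.147]'|grep tcp
python3 -m creep '[0.085,0,0,0,-0.147,0.085,0,0,0,-0.147,0.085,0,0,0,-0.147,0.085,0,0,0,-0.147,0.085,0,0,-0.02,-0.147,0.085,0,0,-0.02,-0.143,0.085,0,0,0,0,0.085,0,0,0,0]'|grep tcp
python3 st.py; python3 snap.py w5
```

```text
tcp_pos: [533.1, 365.7, 366.3]
tcp_pos: [533.5, 364.4, 366.8]
tcp_pos: [533.3, 364.5, 327.2]
t 16.2 q [ 0.487  0.521  0.259  1.308 -0.     0.465] tcp [533.3 364.5 327.2] toolz [ 8.e-04  1.e-04 -1.e+00] yaw x 91.25 jawz 0.0001 F [ 0.5  0.  -0.3] w 85.4
```

View pics/w5.png

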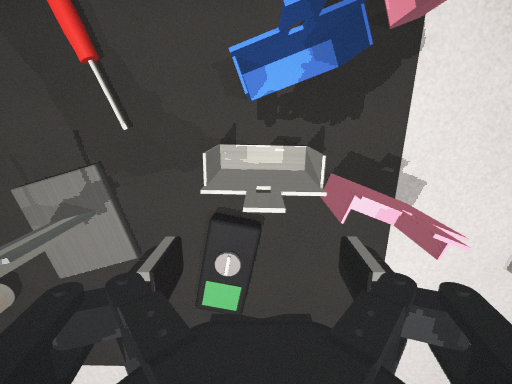

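The wrist view (yaw flipped) shows the large cover: shoulder edge (202,191)–(326,193), neck top edge (244,210)–(284,210). The pink decoy stands close by its right corner. Computing the neck position now.

Run:
```python
from h import *; import pickle
p=pickle.load(open("pics/w5.pkl","rb"))
for uv,z in [((244,210),185),((285,210),185),((202,191),130),((326,193),130),((333,180),130),((380,216),185),((343,222),130),((400,205),185)]: print(uv,np.round(atz(p,uv,z),1))
```

```text
(244, 210) [538.7 351.  185. ]
(285, 210) [537.9 385.7 185. ]
(202, 191) [537.8 303.8 130. ]
(326, 193) [537.  433.6 130. ]
(333, 180) [522.9 439.5 130. ]
(380, 216) [541.4 467.  185. ]
(343, 222) [569.  454.9 130. ]
(400, 205) [531.2 482.4 185. ]
```

```bash
python3 -m creep '[0.085,-0.002,0.004,-0.02,0,0.085,0,0,-0.03,0,0.085,0,0,-0.03,0,0.085,0,0,-0.02,0,0.085,0,0,-0.006,0,0.085,0,0,0,0,0.03,0,0,0,0,0.03,0,0,0,0]' 80
python3 -m creep '[0.03,0,0,0,0,0.03,0,0,0,0,0.03,0,0,0,0,0.03,0,0,0,0,0.03,0,0,0.001,0,0.03,0,0,0.01,0,0.03,0,0,0.02,0,0.03,0,0,0.02,0]' 80; python3 st.py
```

```text
time: 17.05
tcp_pos: [531.9, 369.2, 222.6]
eef_rot: [0.701, 0.714, 0.002, 0.001]
force: [0.8, 0.4, 0.3]
grip_width: 58.7
time: 17.85
tcp_pos: [530.7, 368.7, 272.3]
eef_rot: [0.701, 0.714, -0.0, -0.0]
force: [0.6, -1.0, -3.3]
grip_width: 34.2
t 17.85 q [0.494 0.542 0.152 1.181 0.    0.476] tcp [530.7 368.7 272.3] toolz [-4.e-04 -2.e-04 -1.e+00] yaw x 91.04 jawz -0.0002 F [ 0.6 -1.  -3.3] w 34.2
```

Large cover gripped (width 34.2, −3.3 N). Next I carry it to a point in line with the hook, well back from its tip, turned to the stand's yaw and at passing height (TCP z 296.7).

```bash
python3 -m creep '[0.03,0,-0.025,0.0245,0,0.03,0,-0.04,0,0,0.03,0,-0.045,0,0.05,0.03,0,-0.045,0,0.05,0.03,-0.01,-0.045,0,0.05,0.03,-0.017,-0.045,0,0.05,0.03,-0.017,-0.045,0,0.05,0.03,-0.017,-0.03,0,0.035]'|grep tcp
python3 -m creep '[0.03,0,-0.0195,0,0,0.03,0,0,0,0,0.03,0,0,0,0,0.03,0,0,0,0,0.03,0,0,0,0,0.03,0,0,0,0,0.03,0,0,0,0,0.03,0,0,0,0]'|grep tcp
python3 st.py; python3 snap.py w6
```

```text
tcp_pos: [469.1, 46.5, 296.8]
tcp_pos: [470.2, 29.5, 296.3]
t 19.45 q [-9.300e-02  1.930e-01 -3.040e-01  1.073e+00  1.000e-03 -3.970e-01] tcp [470.2  29.5 296.3] toolz [ 9.e-04  6.e-04 -1.e+00] yaw x 107.39 jawz 0.0003 F [ 0.4  0.  -4.9] w 34.0
```

View pics/w6.png

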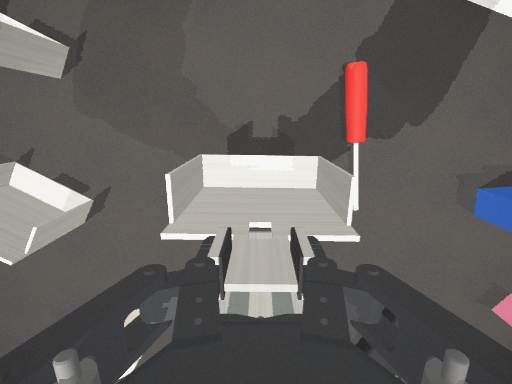

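```bash
python3 - <<'E'
from h import *; import pickle
p=pickle.load(open("pics/w6.pkl","rb"))
u=np.array([.9545,.2982]);v=np.array([-.2982,.9545])
for uv,z in [((162,236),205.5),((359,236),205.5),((226,287),260.5),((296,287),260.5),((249,222),211),((271,222),211)]:
    X=atz(p,uv,z)[:2]-[470.2,29.5]; print(uv,np.round([X@u,X@v],1))
E
python3 -m creep '[0.03,0.020,0.0062,0,0,0.03,0.020,0.0062,0,0,0.03,0.0053,0.0017,0,0,0.03,0.0067,0.0021,0,0,0.03,0.0067,0.0021,0,0,0.03,0.0067,0.0021,0,0,0.03,0.0067,0.0021,0,0,0.03,0,0,0,0]'; python3 st.py
```

```text
(162, 236) [  5.9 -64.8]
(359, 236) [ 5.6 65.4]
(226, 287) [  6.1 -15.6]
(296, 287) [ 6.  16.7]
(249, 222) [-6.4 -6.9]
(271, 222) [-6.4  6.9]
time: 20.3
tcp_pos: [543.1, 51.9, 296.4]
eef_rot: [0.592, 0.806, 0.001, 0.0]
force: [-0.5, -0.1, -3.8]
grip_width: 33.9
t 20.3 q [-3.900e-02  3.330e-01 -1.140e-01  1.123e+00  1.000e-03 -3.420e-01] tcp [543.1  51.9 296.4] toolz [ 1.6e-03  7.0e-04 -1.0e+00] yaw x 107.37 jawz 0.0002 F [-0.5 -0.1 -3.8] w 33.9
```

Past the tip with no contact force. Advancing to mid-bar and lowering half way.

```bash
python3 -m creep '[0.03,0.0067,0.0021,0,0,0.03,0.0067,0.0021,0,0,0.03,0.0067,0.0021,0,0,0.03,0.0067,0.0021,0,0,0.03,0.0067,0.0021,0,0,0.03,0,0,-0.004,0,0.03,0,0,-0.004,0,0.03,0,0,0,0]'; python3 st.py
python3 -m creep '[0.03,0.0057,0.0018,0,0,0.03,0.0057,0.0018,0,0,0.03,0.0057,0.0018,0,0,0.03,0.0019,0.0006,0,0,0.03,0.001,0.0003,0,0,0.03,0,0,0,0,0.03,0,0,0,0,0.03,0,0,0,0]'|grep -E 'force|tcp'
```

```text
time: 21.1
tcp_pos: [575.1, 62.2, 287.5]
eef_rot: [0.592, 0.806, 0.0, -0.0]
force: [0.2, -0.0, -4.3]
grip_width: 34.1
t 21.1 q [-1.900e-02  4.020e-01 -3.400e-02  1.135e+00  1.000e-03 -3.220e-01] tcp [575.1  62.2 287.5] toolz [-7.e-04  6.e-04 -1.e+00] yaw x 107.36 jawz 0.0008 F [ 0.2 -0.  -4.3] w 34.1
tcp_pos: [595.7, 68.5, 288.5]
force: [-0.2, 0.1, -5.3]
```

```bash
python3 -m creep '[0.03,0.0014,0.0004,0,0,0.03,0.0014,0.0004,0,0,0.03,0.0014,0.0004,0,0,0.03,0.0014,0.0004,0,0,0.03,0.001,0.0003,0,0,0.03,0,0,0,0,0.03,0,0,0,0,0.03,0,0,0,0]'|grep -E 'force|tcp'
python3 -m creep '[0.03,0.001,0.0003,0,0,0.03,0.001,0.0003,0,0,0.03,0,0,0,0,0.03,0,0,0,0,0.03,0,0,0,0,0.03,0,0,0,0,0.03,0,0,0,0,0.03,0,0,0,0]'|grep -E 'force|tcp'
```

```text
tcp_pos: [602.4, 70.5, 288.4]
force: [0.2, 0.6, -4.3]
tcp_pos: [604.4, 71.0, 288.4]
force: [-0.4, -0.2, -4.4]
```

```bash
python3 -m creep '[0.03,0.001,0.0003,0,0,0.03,0.001,0.0003,0,0,0.03,0,0,0,0,0.03,0,0,0,0,0.03,0,0,0,0,0.03,0,0,0,0,0.03,0,0,0,0,0.03,0,0,0,0]'|grep -E 'force|tcp'
python3 -m creep '[0.03,0.001,0.0003,0,0,0.03,0.001,0.0003,0,0,0.03,0,0,0,0,0.03,0,0,0,0,0.03,0,0,0,0,0.03,0,0,0,0,0.03,0,0,0,0,0.03,0,0,0,0]'|grep -E 'force|tcp'
```

```text
tcp_pos: [606.0, 71.6, 288.3]
force: [-4.7, -2.1, -1.8]
tcp_pos: [606.5, 71.7, 288.2]
force: [-13.5, -4.8, 2.4]
```

Bears on the stand (about 14 N). I'll ease off, lower until the weight rests on the bar, and check.

```bash
python3 -m creep '[0.03,-0.001,-0.0003,0,0,0.03,0,0,-0.003,0,0.03,0,0,-0.003,0,0.03,0,0,-0.001,0,0.03,0,0,0,0,0.03,0,0,0,0,0.03,0,0,0,0,0.03,0,0,0,0]'|grep -E 'force|tcp'
python3 -m creep '[0.03,0,0,-0.001,0,0.03,0,0,-0.001,0,0.03,0,0,0,0,0.03,0,0,0,0,0.03,0,0,0,0,0.03,0,0,0,0,0.03,0,0,0,0,0.03,0,0,0,0]'|grep -E 'force|tcp'
```

```text
tcp_pos: [606.2, 71.7, 281.3]
force: [-10.0, -3.5, 0.3]
tcp_pos: [606.2, 71.7, 280.8]
force: [-13.9, -3.6, 13.3]
```

Hung height agrees with the felt bar height. I'll ease off, release, rise, and travel to the medium cover.

```bash
python3 -m creep '[0.034,-0.001,-0.0003,0.001,0,0.085,0,0,0,0,0.085,0,0,0,0,0.085,0,0,0,0,0.085,0,0,0,0,0.085,0,0,0,0,0.085,0,0,0.01,0,0.085,0,0,0.02,0]'|grep -E 'force|tcp|grip'
python3 -m creep '[0.085,0,0,0.03,0,0.085,0,0,0.03,0,0.085,-0.003,-0.03,0.01,-0.1,0.085,-0.002,-0.045,0,-0.1,0.085,-0.002,-0.045,0,-0.1,0.085,-0.002,-0.045,0,-0.1,0.085,-0.002,-0.045,0,-0.118,0.085,-0.002,-0.045,0,0]'|grep -E 'force|tcp|grip'
python3 - <<'E'
from h import *
im=eyes.grab_frame("scene"); cv2.imwrite("pics/s2.png",im[:,:,::-1]);
E
python3 -m creep '[0.085,-0.003,-0.045,-0.02,0,0.085,0,-0.024,-0.02,0,0.085,0,0,0,0,0.085,0,0,0,0,0.085,0,0,0,0,0.085,0,0,0,0,0.085,0,0,0,0,0.085,0,0,0,0]'|grep -E 'force|tcp|grip'
python3 st.py; python3 snap.py w7
python3 - <<'E'
import cv2,numpy as np
a=cv2.imread('pics/w7.png')[100:300,100:420];b=cv2.imread('pics/s2.png')[180:262,208:339]
cv2.imwrite('pics/c7.png',np.vstack([cv2.resize(a,(480,300),interpolation=cv2.INTER_CUBIC),cv2.resize(b,(480,300),interpolation=cv2.INTER_CUBIC)]))
E
```

```text
tcp_pos: [605.8, 71.6, 310.0]
force: [1.3, 0.2, 0.1]
grip_width: 84.9
tcp_pos: [593.1, -185.1, 381.4]
force: [0.7, 0.1, -0.1]
grip_width: 84.9
tcp_pos: [590.7, -251.8, 340.9]
force: [-0.3, 0.6, 0.1]
grip_width: 84.9
t 29.15 q [-5.170e-01  5.090e-01  2.750e-01  1.335e+00  1.000e-03 -3.030e-01] tcp [ 590.7 -251.8  340.9] toolz [ 1.9e-03 -3.0e-04 -1.0e+00] yaw x 77.73 jawz 0.0001 F [-0.3  0.6  0.1] w 84.9
```

View pics/c7.png

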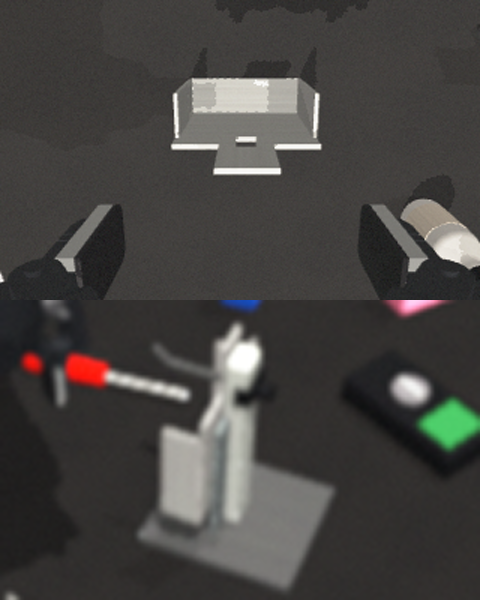

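The scene crop shows the large cover hanging upright against the stand. The wrist crop shows the medium cover, with its neck top edge at pixels (243,214)–(287,214) and the shoulder at (215,198)–(314,198).

Run:
```python
from h import *; import pickle
p=pickle.load(open("pics/w7.pkl","rb"))
a=np.radians(77.73-90);u=np.array([np.cos(a),np.sin(a)]);v=np.array([-u[1],u[0]])
for uv,z in [((242.7,214),175),((286.7,214),175),((214.7,198),120),((314,198),120)]:
    X=atz(p,uv,z)[:2]; d=X-[590.7,-251.8]; print(uv,np.round(X,1),np.round([d@u,d@v],1))
```

```text
(242.7, 214) [ 604.2 -271.5] [ 17.4 -16.4]
(286.7, 214) [ 613.  -230.8] [17.3 25.3]
(214.7, 198) [ 597.2 -306.5] [ 18. -52.]
(314, 198) [ 621.2 -195.2] [17.8 61.8]
```

```bash
python3 -m creep '[0.085,0.0112,0.0023,-0.03,0,0.085,0,0,-0.04,0,0.085,0,0,-0.04,0,0.085,0,0,-0.016,0,0.085,0,0,-0.004,0,0.085,0,0,0,0,0.03,0,0,0,0,0.03,0,0,0,0]' 80 |grep -E 'tcp|force|grip'
python3 -m creep '[0.03,0,0,0,0,0.03,0,0,0,0,0.03,0,0,0,0,0.03,0,0,0.0005,0,0.03,0,0,0.01,0,0.03,0,0,0.025,0,0.03,0,0,0.025,0,0.03,0,0,0.025,0]' 80|grep -E 'tcp|force|grip'; python3 st.py
```

```text
tcp_pos: [602.3, -250.4, 212.0]
force: [-1.0, 0.4, -0.3]
grip_width: 58.7
tcp_pos: [601.3, -249.7, 297.0]
force: [1.1, 0.6, -1.9]
grip_width: 40.1
t 30.8 q [-5.060e-01  5.410e-01  2.150e-01  1.244e+00  1.000e-03 -2.910e-01] tcp [ 601.3 -249.7  297. ] toolz [ 4.e-04  6.e-04 -1.e+00] yaw x 77.69 jawz 0.0007 F [ 1.1  0.6 -1.9] w 40.1
```

```bash
python3 -m creep '[0.03,-0.022,0.02,0,0.07,0.03,-0.022,0.04,0,0.07,0.03,-0.022,0.04,0,0.07,0.03,-0.022,0.04,0,0.07,0.03,-0.022,0.04,0,0.07,0.03,-0.0211,0.04,0,0.07,0.03,0,0.04,0,0.07,0.03,0,0.0192,0,0.028]' |grep -E 'tcp|force|grip'
python3 -m creep '[0.03,0,0,0,0,0.03,0,0,0,0,0.03,0,0,0,0,0.03,0,0,0,0,0.03,0,0,0,0,0.03,0,0,0,0,0.03,0,0,0,0,0.03,0,0,0,0]' |grep -E 'tcp|force|grip'; python3 st.py; python3 snap.py w8
```

```text
tcp_pos: [469.3, 31.8, 296.7]
force: [0.2, -0.5, -2.6]
grip_width: 39.8
tcp_pos: [470.5, 29.0, 295.9]
force: [0.2, -0.3, -2.7]
grip_width: 40.1
t 32.4 q [-9.400e-02  1.940e-01 -3.040e-01  1.072e+00  1.000e-03 -3.970e-01] tcp [470.5  29.  295.9] toolz [ 1.e-03  6.e-04 -1.e+00] yaw x 107.35 jawz 0.0003 F [ 0.2 -0.3 -2.7] w 40.1
```

View pics/w8.png

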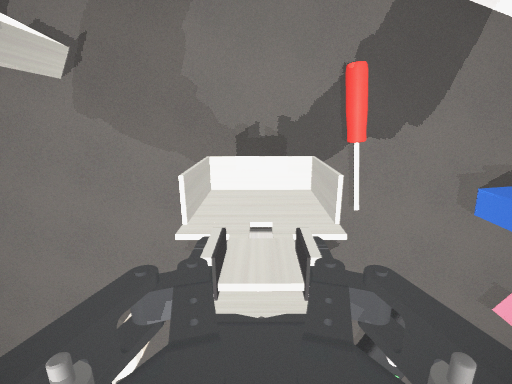

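Medium is held straight and centred (shoulder edge (177,236)–(345,236)). I'll repeat the insertion.

```bash
f='force|tcp'; python3 -m creep '[0.03,0.020,0.0062,0,0,0.03,0.020,0.0062,0,0,0.03,0.0053,0.0017,0,0,0.03,0.0067,0.0021,0,0,0.03,0.0067,0.0021,0,0,0.03,0.0067,0.0021,0,0,0.03,0.0067,0.0021,0,0,0.03,0,0,0,0]'|grep -E $f
python3 -m creep '[0.03,0.0067,0.0021,0,0,0.03,0.0067,0.0021,0,0,0.03,0.0067,0.0021,0,0,0.03,0.0067,0.0021,0,0,0.03,0.0057,0.0018,0,0,0.03,0,0,-0.004,0,0.03,0,0,-0.004,0,0.03,0,0,0,0]'|grep -E $f
```

```text
tcp_pos: [543.3, 51.8, 295.9]
force: [0.7, -0.7, -2.1]
tcp_pos: [574.5, 61.8, 287.0]
force: [-0.4, 0.3, -3.0]
```

```bash
f='force|tcp'; python3 -m creep '[0.03,0.0057,0.0018,0,0,0.03,0.0057,0.0018,0,0,0.03,0.0057,0.0018,0,0,0.03,0.0029,0.0009,0,0,0.03,0.002,0.0006,0,0,0.03,0,0,0,0,0.03,0,0,0,0,0.03,0,0,0,0]'|grep -E $f
python3 -m creep '[0.03,0.001,0.0003,0,0,0.03,0.001,0.0003,0,0,0.03,0.001,0.0003,0,0,0.03,0,0,0,0,0.03,0,0,0,0,0.03,0,0,0,0,0.03,0,0,0,0,0.03,0,0,0,0]'|grep -E $f
```

```text
tcp_pos: [597.0, 68.7, 287.9]
force: [-0.4, 0.0, -2.7]
tcp_pos: [600.1, 69.7, 287.9]
force: [0.2, 0.2, -2.1]
```

```bash
f='force|tcp'; python3 -m creep '[0.03,0.001,0.0003,0,0,0.03,0.001,0.0003,0,0,0.03,0.001,0.0003,0,0,0.03,0,0,0,0,0.03,0,0,0,0,0.03,0,0,0,0,0.03,0,0,0,0,0.03,0,0,0,0]'|grep -E $f
```

```text
tcp_pos: [602.6, 70.4, 287.8]
force: [-5.1, -1.1, 0.2]
```

Contact where expected, 4 mm ahead of the large one. Press lightly, then lower.

```bash
f='force|tcp'; python3 -m creep '[0.03,0.001,0.0003,0,0,0.03,0,0,0,0,0.03,0,0,-0.003,0,0.03,0,0,-0.003,0,0.03,0,0,-0.001,0,0.03,0,0,0,0,0.03,0,0,0,0,0.03,0,0,0,0]'|grep -E $f
python3 -m creep '[0.03,-0.0005,0,-0.001,0,0.03,0,0,-0.001,0,0.03,0,0,0,0,0.03,0,0,0,0,0.03,0,0,0,0,0.03,0,0,0,0,0.03,0,0,0,0,0.03,0,0,0,0]'|grep -E $f
```

```text
tcp_pos: [602.7, 70.5, 281.3]
force: [-11.5, -3.1, 7.3]
tcp_pos: [602.6, 70.4, 280.9]
force: [-14.1, -2.9, 17.9]
```

```bash
python3 -m creep '[0.04,-0.001,-0.0003,0.001,0,0.085,0,0,0,0,0.085,0,0,0,0,0.085,0,0,0,0,0.085,0,0,0,0,0.085,0,0,0,0,0.085,0,0,0.01,0,0.085,0,0,0.02,0]'|grep -E 'force|tcp|grip'
python3 -m creep '[0.085,0,0,0.03,0,0.085,0,0,0.03,0,0.085,-0.018,-0.03,0.01,-0.1,0.085,-0.02,-0.035,0,-0.1,0.085,-0.02,-0.04,0,-0.1,0.085,-0.02,-0.04,0,-0.1,0.085,-0.02,-0.04,0,-0.049,0.085,-0.02,-0.04,0,0]'|grep -E 'force|tcp|grip'
python3 - <<'E'
from h import *
im=eyes.grab_frame("scene"); cv2.imwrite("pics/s3.png",im[:,:,::-1]);
E
python3 -m creep '[0.085,-0.02,-0.04,0,0,0.085,-0.02,-0.04,-0.02,0,0.085,-0.02,-0.04,-0.02,0,0.085,-0.013,-0.024,0,0,0.085,0,0,0,0,0.085,0,0,0,0,0.085,0,0,0,0,0.085,0,0,0,0]'|grep -E 'force|tcp|grip'
python3 st.py; python3 snap.py w9
python3 - <<'E'
import cv2,numpy as np
a=cv2.imread('pics/w9.png')[100:300,100:420];b=cv2.imread('pics/s3.png')[180:262,208:339]
cv2.imwrite('pics/c9.png',np.vstack([cv2.resize(a,(480,300),interpolation=cv2.INTER_CUBIC),cv2.resize(b,(480,300),interpolation=cv2.INTER_CUBIC)]))
E
```

```text
tcp_pos: [602.0, 70.6, 309.4]
force: [-0.4, -0.2, -0.2]
grip_width: 84.8
tcp_pos: [483.7, -155.8, 380.9]
force: [1.0, -0.7, -0.3]
grip_width: 85.2
tcp_pos: [412.3, -297.6, 340.4]
force: [-0.6, -0.2, 0.3]
grip_width: 84.8
t 40.5 q [-7.700e-01  2.400e-01 -1.250e-01  1.204e+00  1.000e-03 -6.250e-01] tcp [ 412.3 -297.6  340.4] toolz [ 1.8e-03 -2.0e-04 -1.0e+00] yaw x 81.73 jawz 0.0001 F [-0.6 -0.2  0.3] w 84.8
```

View pics/c9.png

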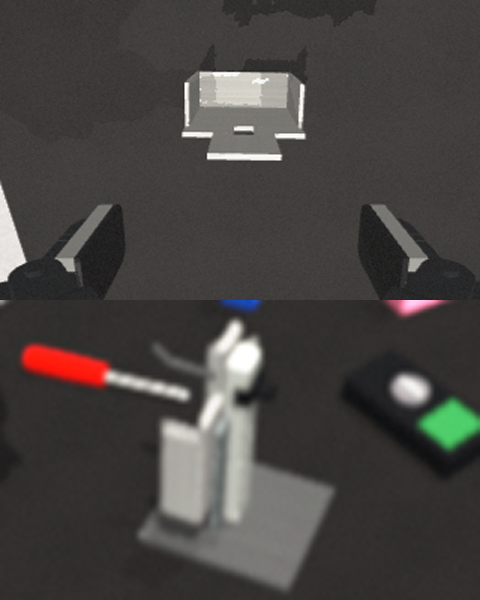

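Both covers hang on the stand. Small cover: neck top edge at pixels (238,204)–(288,204), shoulder (221,190)–(303,191).

Run:
```python
from h import *; import pickle
p=pickle.load(open("pics/w9.pkl","rb"))
a=np.radians(81.73-90);u=np.array([np.cos(a),np.sin(a)]);v=np.array([-u[1],u[0]])
for uv,z in [((238,204.3),165),((288,204),165),((221.3,190),110),((303.3,190.7),110)]:
    X=atz(p,uv,z)[:2]; d=X-[412.3,-297.6]; print(uv,np.round(X,1),np.round([d@u,d@v],1))
print(u,v)
```

```text
(238, 204.3) [ 419.9 -320.4] [ 10.9 -21.5]
(288, 204) [ 426.6 -272.2] [10.5 27.2]
(221.3, 190) [ 416.6 -344.3] [ 11.  -45.6]
(303.3, 190.7) [ 431.1 -249.1] [11.7 50.7]
[ 0.98960124 -0.14383807] [0.14383807 0.98960124]
```

```bash
f='tcp|force|grip'; python3 -m creep '[0.085,0.0043,0.0021,-0.035,0,0.085,0,0,-0.045,0,0.085,0,0,-0.04,0,0.085,0,0,-0.015,0,0.085,0,0,-0.0044,0,0.085,0,0,0,0,0.035,0,0,0,0,0.035,0,0,0,0]' 80 |grep -E $f
python3 -m creep '[0.035,0,0,0,0,0.035,0,0,0,0,0.035,0,0,0,0,0.035,0,0,0.0005,0,0.035,0,0,0.01,0,0.035,0,0,0.025,0,0.035,0,0,0.03,0,0.035,0,0,0.03,0]' 80|grep -E $f; python3 st.py
```

```text
tcp_pos: [416.6, -296.8, 201.8]
force: [0.0, -0.3, -0.2]
grip_width: 58.3
tcp_pos: [415.5, -296.1, 297.5]
force: [1.4, 0.0, -2.7]
grip_width: 46.0
t 42.15 q [-7.63e-01  2.66e-01 -2.04e-01  1.10e+00  1.00e-03 -6.17e-01] tcp [ 415.5 -296.1  297.5] toolz [ 6.e-04  5.e-04 -1.e+00] yaw x 81.63 jawz 0.0006 F [ 1.4  0.  -2.7] w 46.0
```

```bash
f='tcp|force|grip'; python3 -m creep '[0.035,0.0,0.025,0,0.06,0.035,0.009,0.045,0,0.06,0.035,0.009,0.045,0,0.06,0.035,0.009,0.045,0,0.06,0.035,0.009,0.045,0,0.06,0.035,0.009,0.045,0,0.06,0.035,0.009,0.045,0,0.06,0.035,0,0.0295,0,0.028]' |grep -E $f
python3 -m creep '[0.035,0,0,0,0,0.035,0,0,0,0,0.035,0,0,0,0,0.035,0,0,0,0,0.035,0,0,0,0,0.035,0,0,0,0,0.035,0,0,0,0,0.035,0,0,0,0]' |grep -E $f; python3 st.py; python3 snap.py w10
python3 - <<'E'
import cv2,numpy as np
# symmetric check of held cover: bright extents along shoulder row versus w8
for n in ("w8","w10"):
    g=cv2.cvtColor(cv2.imread(f"pics/{n}.png"),cv2.COLOR_BGR2GRAY)
    for r in (234,236,238):
        x=np.where(g[r,120:400]>150)[0]+120; print(n,r,x.min(),x.max() if len(x) else None)
E
```

```text
tcp_pos: [470.2, 30.8, 296.6]
force: [0.3, 0.5, -2.4]
grip_width: 46.1
tcp_pos: [469.9, 28.0, 296.0]
force: [0.2, 0.3, -2.2]
grip_width: 46.2
t 43.75 q [-9.600e-02  1.920e-01 -3.060e-01  1.072e+00  1.000e-03 -3.980e-01] tcp [469.9  28.  296. ] toolz [ 1.e-03  6.e-04 -1.e+00] yaw x 107.28 jawz 0.0003 F [ 0.2  0.3 -2.2] w 46.2
w8 234 175 346
w8 236 175 346
w8 238 175 347
w10 234 189 332
w10 236 189 333
w10 238 189 333
```

Small is centred too. Same insertion with a 0.8 mm y correction; contact is expected near TCP x≈598.8.

```bash
f='force|tcp'; python3 -m creep '[0.035,0.020,0.0070,0,0,0.035,0.020,0.0062,0,0,0.035,0.0053,0.0017,0,0,0.035,0.0067,0.0021,0,0,0.035,0.0067,0.0021,0,0,0.035,0.0067,0.0021,0,0,0.035,0.0067,0.0021,0,0,0.035,0,0,0,0]'|grep -E $f
python3 -m creep '[0.035,0.0067,0.0021,0,0,0.035,0.0067,0.0021,0,0,0.035,0.0067,0.0021,0,0,0.035,0.0067,0.0021,0,0,0.035,0.0057,0.0018,0,0,0.035,0,0,-0.004,0,0.035,0,0,-0.004,0,0.035,0,0,0,0]'|grep -E $f
python3 -m creep '[0.035,0.0057,0.0018,0,0,0.035,0.0057,0.0018,0,0,0.035,0.0047,0.0015,0,0,0.035,0.002,0.0006,0,0,0.035,0.001,0.0003,0,0,0.035,0,0,0,0,0.035,0,0,0,0,0.035,0,0,0,0]'|grep -E $f
```

```text
tcp_pos: [542.7, 51.6, 296.0]
force: [0.5, 0.3, -3.1]
tcp_pos: [573.9, 61.6, 287.1]
force: [-0.4, -0.3, -3.5]
tcp_pos: [593.5, 67.6, 288.0]
force: [-0.8, -0.2, -1.5]
```

```bash
f='force|tcp'; python3 -m creep '[0.035,0.001,0.0003,0,0,0.035,0.001,0.0003,0,0,0.035,0.001,0.0003,0,0,0.035,0.001,0.0003,0,0,0.035,0,0,0,0,0.035,0,0,0,0,0.035,0,0,0,0,0.035,0,0,0,0]'|grep -E $f
python3 -m creep '[0.035,0.001,0.0003,0,0,0.035,0.001,0.0003,0,0,0.035,0,0,0,0,0.035,0,0,0,0,0.035,0,0,0,0,0.035,0,0,0,0,0.035,0,0,0,0,0.035,0,0,0,0]'|grep -E $f
```

```text
tcp_pos: [597.6, 68.8, 288.0]
force: [0.2, 0.2, -2.0]
tcp_pos: [598.6, 69.2, 287.9]
force: [-5.9, -1.9, 0.6]
```

Contact on the medium plate as expected. Press lightly, lower, and check.

```bash
f='force|tcp'; python3 -m creep '[0.035,0.001,0.0003,0,0,0.035,0,0,0,0,0.035,0,0,-0.003,0,0.035,0,0,-0.003,0,0.035,0,0,-0.001,0,0.035,0,0,0,0,0.035,0,0,0,0,0.035,0,0,0,0]'|grep -E $f
python3 -m creep '[0.035,-0.0005,0,-0.001,0,0.035,0,0,-0.001,0,0.035,0,0,0,0,0.035,0,0,0,0,0.035,0,0,0,0,0.035,0,0,0,0,0.035,0,0,0,0,0.035,0,0,0,0]'|grep -E $f
```

```text
tcp_pos: [598.6, 69.5, 281.4]
force: [-12.6, -3.1, 8.3]
tcp_pos: [598.5, 69.4, 281.0]
force: [-15.3, -2.0, 19.4]
```

```bash
python3 -m creep '[0.046,-0.001,-0.0003,0.001,0,0.085,0,0,0,0,0.085,0,0,0,0,0.085,0,0,0,0,0.085,0,0,0,0,0.085,0,0,0,0,0.085,0,0,0.01,0,0.085,0,0,0.02,0]'|grep -E 'force|tcp|grip'
python3 -m creep '[0.085,0,0,0.03,0,0.085,0,0,0.03,0,0.085,-0.03,-0.009,0.01,0,0.085,-0.04,-0.012,0,0,0.085,-0.04,-0.012,0,0,0.085,0,0,0,0,0.085,0,0,0,0,0.085,0,0,0,0]'|grep -E 'force|tcp|grip|time'
python3 snap.py w11
python3 - <<'E'
from h import *
s=eyes.grab_frame("scene")[:,:,::-1]; t=eyes.grab_frame("top")[:,:,::-1]; w=cv2.imread("pics/w11.png")
r=lambda a:cv2.resize(np.ascontiguousarray(a),(400,300),interpolation=cv2.INTER_CUBIC)
cv2.imwrite("pics/final.png",np.vstack([np.hstack([r(w[60:360,60:460]),r(s[170:263,210:334])]),np.hstack([r(s[110:380,120:480]),r(t[60:330,80:440])])]))
E
```

```text
tcp_pos: [598.5, 69.4, 309.6]
force: [-1.0, -0.1, 0.3]
grip_width: 84.8
time: 51.0
tcp_pos: [490.0, 36.5, 380.7]
force: [0.8, -0.2, -0.2]
grip_width: 85.1
```

View pics/final.png

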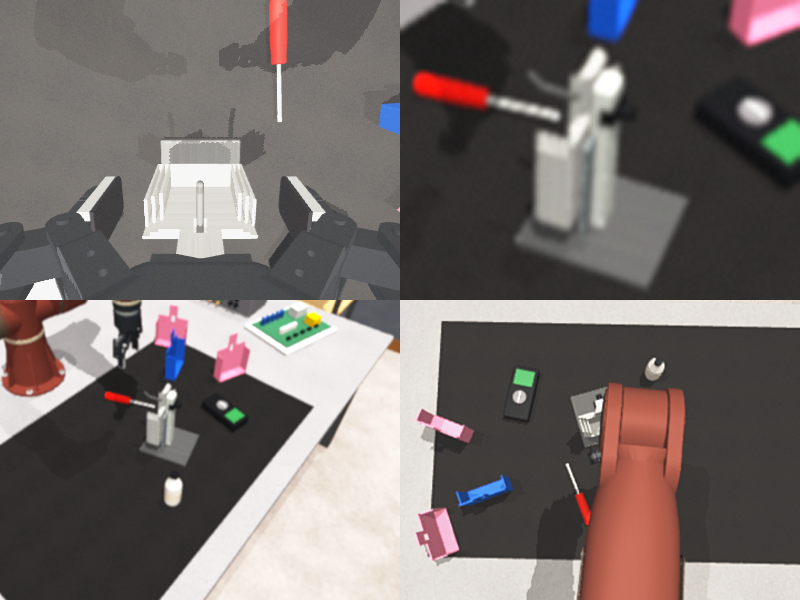

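The three trays sit nested on the hook, open side outwards and level, with the hook coming through the slots at about (200,200) in the wrist crop. The bottle, meter, screwdriver and decoys are where they were. I'm handing in.

```bash
python3 -c "
from workcell import order; print(order.close_job())"
```

```text
the job is handed in; nothing more can be done
None
```

I hung the three steel covers on the hook in the order large, medium, small, letting go of each before fetching the next. I handed the job in at about 51 s of the 72 s allowed.

**Hook height:** I felt for the bar with closed fingertips and put its centreline at about 191.5 mm. The camera fit gave 193.5 mm, and the hung height of the first cover agreed with the felt value.

**Placing:** Each cover was slid back until it touched, with a push of about 15 N. The contacts came about 4 mm apart, which matches the plate thickness. Each was then lowered until its weight rested on the bar, and released.

**Last checks:** The final pictures show the three trays nested, level and open side outwards, with the hook through the slots and the gripper clear. The bottle, meter, screwdriver and the blue and pink look-alikes look unmoved; I judged that by eye and did not measure it. The scene crop is coarse, so gaps under about 2 mm between the plates would not show there.

**One upset:** Early on, joint 6 ran into its range limit and left the tool tilted by about 3°. I took the tilt out before gripping the first cover.

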